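Knock the reducing bush out of a grinding wheel

ROBOT

A 7-joint arm with a two-finger parallel gripper is mounted at the origin on the work surface. World frame = base frame: x ahead of the robot, y to its left, z up, the work surface at z = 0. Lengths are in m, angles in rad, forces in N, time in s.
With the tool pointing down it reaches from about 0.425 to 0.825 m from the base axis. Payload 3.6 kg.
Tool frame: the origin (TCP) lies on the front face of the gripper's body, between the roots of the fingers; the fingertips stand 73 mm ahead of it and the grasp point (between the pads) lies 54 mm ahead of it; x points along the fingers, y is the direction in which the jaws open and shut, and the axes are right-handed (so a half turn about x gives the same grasp; the last joint's range is limited). The gripper opens to 85 mm and grips with 20 to 120 N. Pads are 22 mm wide; open, the fingers measure 114 mm over their backs; the gripper's body (76 mm by 85 mm) begins 54 mm behind the grasp point. The pads swing forward as they close: fully open they stand 13 mm farther back than shut.
Start: joints at [-1.185, 0.615, -0.013, 1.423, 0.008, 1.103, -0.04], TCP at [0.261, 0.595, 0.304] pointing down, gripper open.
Joint ranges: [-3.12, 3.12], [-0.3, 2.06], [-1.34, 1.32], [0.26, 2.42], [-1.36, 4.5], [0.01, 1.98], [-2.84, 2.84]. Speed limits (rad/s): [2.79, 2.79, 3.14, 3.14, 3.14, 3.14, 3.14].

INTERFACE

Orientations are given as a unit quaternion [w, x, y, z].
In Python, from bench import * gives the robot as it stands. The module is installed in compiled form; this text tells all that it offers.
- The arm moves only by the tool send_rows, never from a script. Its argument "motion" is a list of rows, each an object with "translation": the shift along the tool's x, y, z in m, a list of three; "roll": the turn about the tool's x in rad. In form: [{"translation": [x, y, z], "roll": roll}, ...]. A call has 1 to 12 rows; each row shifts and turns the commanded pose from where the row before left it, along the tool's axes as they then stand; what a row does not reach is not made up. A row lasts 1/10 s, in which the tool goes at most 50 mm and 8.59 degrees, less where a joint would pass 70% of its speed; a pose out of reach is approached as far as the arm can. A call is refused whole if a number of a shift passes 0.05 or a number of a turn 0.15, either way. A call with a gripper value outside its range is refused whole. "fingers" is the opening, from 0 (shut) to 1 (fully open), set as the call begins (left out, the last holds). The fingers move at their own pace and stop on an object; "force" is the grip in N (left out, the last holds). Time passes only in rows, so rows that do not move let the fingers close. It gives the time, the measured TCP pose, the force and the opening at its end, in the units of the state.
- read_state(): the state, without advancing time (a new reading comes with each control period).
- grab_frame(name): name is "scene" or "top" or "wrist"; returns a dict with "pixels" (480x640x3 uint8, red, green, blue), "fx", "fy", "cx", "cy" (pixels), "camera_from_world" (4x4, takes a point from world to camera coordinates). Camera axes: x right, y down, z forward; pixel columns grow to the right and rows downward; lengths in m; the calibration is good to about 2 mm. A picture is of the moment at which its call begins. There is no depth.
- sign_off(): hands the job in, once; it reports no verdict.
Trained networks look in a picture, given as the dict that the camera call returned (one of the last four; its "shot" number tells which), for a name from the list of things; names that differ only in an ending like _2 or _b are one class to them, and where a whole thing is asked for, a point or a joint stands for the part that bears it (a point fixed in the world has none). Each returns a list of dicts, best first, with "p" (0 to 1); they miss things now and then, are a little off and sometimes report something else, mostly with a low value. They report only what shows in the picture. A call takes as long as a camera call. They do not tell look-alikes from the thing itself.
- cut_out(picture, query): "pixels" (480x640 bool, what is visible of it) and "at" ([column, row] in pixels, amid what is visible of it).
- mark_of(picture, query): "at" ([column, row] in pixels: a listed point, or the origin of a listed thing).
The state is a dict: "clock": time; "qpos": joint angles; "qvel": joint speeds; "joint_torque": joint torques, N m; "eef_pos": TCP position; "tool_rot": TCP orientation; "force": force on the tool from outside, world axes, zero at the start; "torque": the same for the moment, N m; "finger_gap": opening from 0.0 (shut) to 1.0 (fully open).
Only numpy, scipy, OpenCV 4.12 (cv2) and the standard library are available. Lean on these libraries where they do the work, as an engineer would, in place of code of your own. Each camera call takes 0.05 s, during which the arm holds its last target. There are 200 camera calls.

TASK

The grinding wheel on the knock-out stand has a bush stuck in its bore. Take the thick drift from the tool block, push the bush down through the bore with it until it drops into the tray below, then stand the drift back in its socket in the block. The wheel is brittle: feel for the bore gently and never press on it or the bush with more than 25 N; leave the slim punch, the knife, the cleaver and the whetstone where they are.

Things in the scene. Friction and masses are not known exactly. Their poses are not given: they have to be found in the camera images.
- stand: Grey square knock-out stand, fixed, 170 x 170 mm; origin at the centre of its underside, z up. A grey grinding wheel, 150 mm diameter, 25 mm thick, lies flat on it (underside 80 mm, top face 105 mm above the origin) between four stop pegs whose tops are lower than the wheel's face. The bore is 32 mm in diameter, straight through, square-edged. The wheel cannot be lifted off.
- stand_top (a point): Point on the stand's centre line, level with the wheel's top face; axes as the stand's. The wheel was laid in by eye: the bore's axis lies up to 6 mm off this point along each of the stand's x and y axes. That offset is not measured: the bore must be felt for or seen. The wheel sits on rubber that gives about 1 mm per 6 N pressed down, and stays put sideways if touched lightly.
- tray (a point): Centre of the catch tray's floor, under the middle of the stand, 12 mm above the stand's underside; low rims, open all round above them.
- bush (a joint): How far the bush (aluminium ring, 31 mm outside, 15 mm inside, 18 mm long) has gone down the bore, m. 0: top flush with the wheel's top face; starts recessed 4.5 to 7 mm; 0.025: top at the wheel's underside; 0.075: lying in the tray. Press fit of unknown tightness: takes about 9 to 17 N to push all along the bore, stays where it is left, drops by itself near 0.02.
- drift_center (a point): Centre (half-way up) of the thick drift, a loose steel rod 130 mm long, about 0.45 kg, standing upright in one of the two sockets, z up. The lower 70 mm is round, 28 mm diameter, with a flat, square-edged end; the upper 60 mm is the handle, 24 mm square, flats across this point's x and y axes (within 0.25 rad of the block's); handle middle 35 mm above this point.
- drift_nose (a point): Centre of the drift's flat lower end, 65 mm below the drift's centre along its axis; z points to the handle.
- block: Fixed wooden tool block, 75 (x) x 170 (y) x 45 mm high; origin at the centre of its underside. It has two round sockets, 36 mm wide, 35 mm deep, 45 mm to either side of the centre along its y axis.
- socket_a (a point): Centre of the floor of the socket on the block's +y side, 10 mm above the block's underside; the mouth is 35 mm higher. The drift stands in either this or the other socket.
- socket_b (a point): Centre of the floor of the socket on the block's -y side; same size.
- punch_center (a point): Centre of the slim dark steel punch, 110 mm long, 16 mm diameter below and 22 mm above, standing loose in the other socket; to be left there.
- cleaver: Loose cleaver lying flat, bystander: blade 100 x 200 mm, 5 mm thick, towards +y of its origin, wooden handle 120 mm towards -y; origin at the underside where blade and handle meet.
- knife: Loose kitchen knife lying flat, bystander: blade 160 mm towards +y, white handle 110 mm towards -y; origin at the underside between them.
- whetstone: Loose whetstone, bystander: 70 x 200 x 30 mm, origin at the centre of its underside.
Mind the look-alikes: they are no part of the job. What is shaped like the part that bears drift_center but blue is not meant.

How it is judged:
By the outcome, as a careful person would: the job done as asked, in the order asked, and still so for the second after the job is handed in, with the robot touching nothing.
It also fails if it takes over 72 s, if anything falls off the work surface, if the arm or the gripper's body presses on something with over 40 N, if the wrist force passes 120 N, or if a joint passes its speed limit or range.

## Working session

There is one attempt and no reset: what is moved stays moved. The work goes in short steps, Python scripts to look and compute and a tool call to move; the robot and the scene stay as the last step left them, time stands still between calls to the robot, and variables do not carry over. Pictures are saved under pics/ and viewed, about 8 in all and at most 12, crops included, and the job is handed in when it is done.

Besides the shell and the picture viewer there is one more tool, called as a command line: name --argument value ..., lists and objects as JSON in quotes. send_rows: Moves the arm, as the interface text tells. Its arguments: {"type":"object","properties":{"motion":{"type":"array","items":{"type":"object","properties":{"translation":{"type":"array","items":{"type":"number"}},"roll":{"type":"number"}}}},"fingers":{"type":"number"},"force":{"type":"number"}},"required":["motion"]}

```bash
mkdir -p pics; cat > h.py <<'E'
from bench import *
import numpy as np, cv2
def proj(f,P):
    c=f["camera_from_world"]@np.append(P,1); return np.array([f["fx"]*c[0]/c[2]+f["cx"],f["fy"]*c[1]/c[2]+f["cy"]])
def onz(f,uv,z):
    T=np.array(f["camera_from_world"]);R=T[:3,:3];o=-R.T@T[:3,3]
    d=R.T@np.array([(uv[0]-f["cx"])/f["fx"],(uv[1]-f["cy"])/f["fy"],1]);return o+d*(z-o[2])/d[2]
def save(f,n,crop=None,s=1):
    p=f["pixels"][:,:,::-1]
    if crop: p=p[crop[1]:crop[3],crop[0]:crop[2]]
    cv2.imwrite("pics/"+n,cv2.resize(p,None,fx=s,fy=s,interpolation=cv2.INTER_CUBIC))
E
python3 - <<'E'
from h import *
s=read_state();print(s["clock"],s["eef_pos"],s["tool_rot"],s["force"],s["finger_gap"])
Z={"stand":0,"stand_top":.105,"bush":.1,"drift_center":.075,"drift_nose":.01,"block":0,"socket_a":.01,"socket_b":.01,"punch_center":.065,"cleaver":0,"knife":0,"whetstone":0}
fs={n:grab_frame(n) for n in("scene","top")}
for n,f in fs.items():
    save(f,n+".png")
    T=np.array(f["camera_from_world"]);print(n,f["fx"],-T[:3,:3].T@T[:3,3])
    for q,z in Z.items():
        print(q,[(round(d["p"],2),np.round(d["at"],0),np.round(onz(f,d["at"],z)[:2],3)) for d in mark_of(f,q)[:3]])
E
```

```text
0.0 [0.26051024 0.59487414 0.30275864] [ 0.69191759  0.14402804  0.69228261 -0.14577642] [ 0.24553951 -0.299118    0.40713313] 0.997722342443764
scene 493.426008903173 [1.21936761 0.09061356 0.91083752]
stand [(0.69, array([366., 270.]), array([0.559, 0.109]))]
stand_top [(0.89, array([372., 242.]), array([0.56 , 0.116]))]Traceback (most recent call last):
  File "<stdin>", line 9, in <module>
ValueError: it knows: block, cleaver, drift_center, drift_nose, knife, punch_center, socket, stand, stand_top, tray, whetstone
```

```bash
python3 - <<'E'
from h import *
Z={"stand":0,"stand_top":.105,"drift_center":.075,"drift_nose":.01,"block":0,"socket":.01,"punch_center":.065,"tray":.012,"knife":0,"cleaver":0,"whetstone":0}
for n in("scene","top"):
    f=grab_frame(n)
    save(f,n+".png")
    T=np.array(f["camera_from_world"]);print(n,f["fx"],-T[:3,:3].T@T[:3,3])
    for q,z in Z.items():
        print(q,[(round(d["p"],2),np.round(d["at"],0),np.round(onz(f,d["at"],z)[:2],3)) for d in mark_of(f,q)[:3]])
E
```

```text
scene 493.426008903173 [1.21936761 0.09061356 0.91083752]
stand [(0.9, array([367., 269.]), array([0.555, 0.11 ])), (0.29, array([213., 236.]), array([ 0.496, -0.263]))]
stand_top [(0.74, array([371., 242.]), array([0.56 , 0.113]))]
drift_center [(0.68, array([176., 227.]), array([ 0.538, -0.322])), (0.56, array([138., 226.]), array([ 0.545, -0.409]))]
drift_nose [(0.84, array([146., 246.]), array([ 0.549, -0.408])), (0.55, array([180., 244.]), array([ 0.535, -0.329]))]
block [(0.93, array([202., 247.]), array([ 0.53, -0.28]))]
socket [(0.88, array([218., 252.]), array([ 0.55 , -0.236])), (0.55, array([180., 246.]), array([ 0.541, -0.329]))]
punch_center [(0.67, array([215., 235.]), array([ 0.543, -0.233]))]
tray [(0.36, array([364., 268.]), array([0.561, 0.103]))]
knife [(0.81, array([397., 352.]), array([0.755, 0.182])), (0.32, array([371., 241.]), array([0.471, 0.117]))]
cleaver [(0.57, array([250., 332.]), array([ 0.741, -0.122]))]
whetstone [(0.92, array([504., 246.]), array([0.456, 0.426]))]
top 579.8658763920456 [ 0.25472132 -0.01452611  1.48848362]
stand [(0.79, array([274., 
[... 228 characters left out ...]
y([248., 190.]), array([0.732, 0.18 ]))]
drift_nose [(0.78, array([478., 273.]), array([ 0.537, -0.416])), (0.67, array([157., 300.]), array([0.455, 0.411])), (0.64, array([438., 271.]), array([ 0.54 , -0.314]))]
block [(0.77, array([426., 270.]), array([ 0.545, -0.284]))]
socket [(0.75, array([410., 268.]), array([ 0.546, -0.239])), (0.73, array([443., 271.]), array([ 0.54 , -0.326]))]
punch_center [(0.62, array([410., 267.]), array([ 0.54 , -0.232]))]
tray [(0.84, array([277., 263.]), array([0.555, 0.105]))]
knife [(0.72, array([252., 189.]), array([0.759, 0.181]))]
cleaver [(0.89, array([369., 200.]), array([ 0.733, -0.134]))]
whetstone [(0.87, array([156., 303.]), array([0.448, 0.415]))]
```

View pics/scene.png

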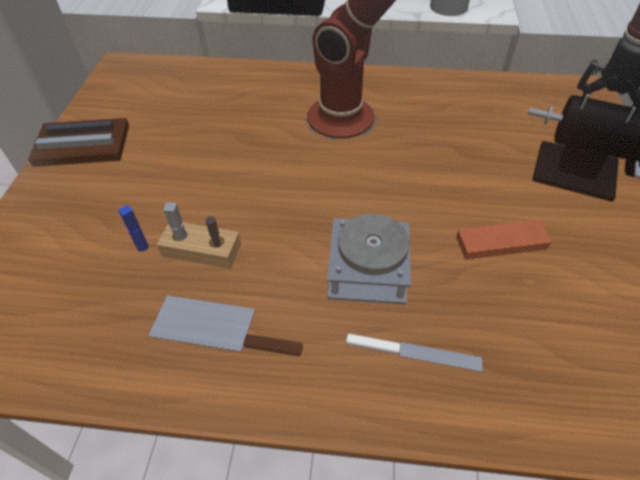

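View pics/top.png

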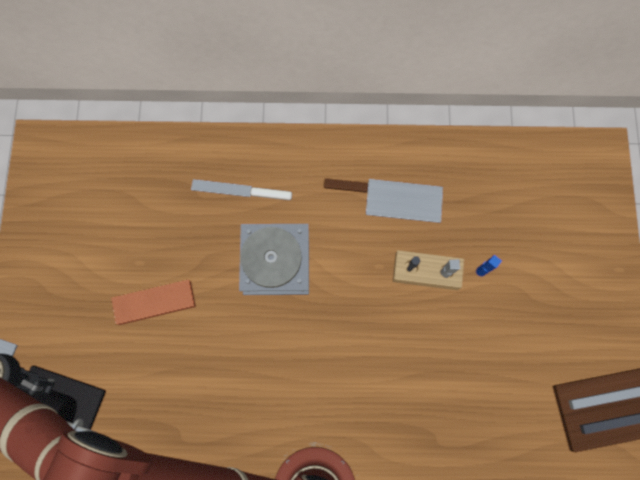

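The real drift is the grey one in the -y socket, at about (172,220) in scene. The blue rod at (133,228) is the look-alike, and the punch is in the +y socket. I'll plan a route that goes over the stand first and then to the drift.

```bash
cat >> h.py <<'E'
from scipy.spatial.transform import Rotation as Ro
def R():
    q=read_state()["tool_rot"]; return Ro.from_quat([q[1],q[2],q[3],q[0]]).as_matrix()
def yaw(): # world angle of jaw (tool y) axis
    m=R(); return np.arctan2(m[1,1],m[0,1])
def to(target,dyaw=0):
    # tool-frame shift to world TCP target; dyaw: world-yaw change done first
    s=read_state(); d=np.array(target)-s["eef_pos"]
    m=Ro.from_euler("z",dyaw).as_matrix()@R()
    print("shift (tool, after roll)",np.round(m.T@d,4),"roll",round(-dyaw,3),"dist",np.linalg.norm(d))
E
python3 - <<'E'
from h import *
print(np.round(R(),3),np.degrees(yaw()))
f=grab_frame("wrist");T=np.array(f["camera_from_world"]);Rc=T[:3,:3]
o=-Rc.T@T[:3,3];s=read_state();print("cam in tool",R().T@(o-s["eef_pos"]),"axes",np.round(Rc@R(),2),f["fx"])
to([.5,.113,.36]); 
t=grab_frame("top")
for c in cut_out(t,"block")[:1]: 
    r=cv2.minAreaRect(np.argwhere(c["pixels"])[:,::-1].astype(np.float32)); b=cv2.boxPoints(r);print([onz(t,p,.045)[:2].round(3) for p in b])
E
```

```text
[[-0.     0.401  0.916]
 [-0.     0.916 -0.401]
 [-1.    -0.    -0.   ]] 66.35096704142863
cam in tool [-0.07013921 -0.00103498 -0.07346549] axes [[ 0.    1.    0.  ]
 [-0.29 -0.    0.96]
 [ 0.96 -0.    0.29]] 426.47896465805405
shift (tool, after roll) [-0.0561 -0.3459  0.4127] roll 0 dist 0.5413771244212586
[array([ 0.504, -0.186]), array([ 0.587, -0.197]), array([ 0.567, -0.37 ]), array([ 0.485, -0.357])]
```

send_rows --motion '[{"translation":[-0.005,0,0],"roll":0.141},{"translation":[-0.005,0,0],"roll":0.141},{"translation":[-0.005,0,0],"roll":0.141},{"translation":[-0.005,0,0],"roll":0.141},{"translation":[-0.005,0,0],"roll":0.141},{"translation":[-0.005,0,0],"roll":0.141},{"translation":[-0.005,0,0],"roll":0.141},{"translation":[-0.005,0,0],"roll":0.141},{"translation":[-0.005,0,0],"roll":0.141}]'

```text
clock: 2.45
eef_pos: [0.2606, 0.5954, 0.3491]
tool_rot: [-0.47, -0.528, -0.47, 0.528]
force: [-0.2, 0.8, 0.2]
finger_gap: 1.002
```

send_rows --motion '[{"translation":[0,0.029,0.035],"roll":0},{"translation":[0,0.029,0.035],"roll":0},{"translation":[0,0.029,0.035],"roll":0},{"translation":[0,0.029,0.035],"roll":0},{"translation":[0,0.029,0.035],"roll":0},{"translation":[0,0.029,0.035],"roll":0},{"translation":[0,0.029,0.035],"roll":0},{"translation":[0,0.029,0.035],"roll":0},{"translation":[0,0.029,0.035],"roll":0},{"translation":[0,0.029,0.035],"roll":0},{"translation":[0,0.029,0.035],"roll":0},{"translation":[0,0.029,0.035],"roll":0}]'

```text
clock: 3.65
eef_pos: [0.5609, 0.138, 0.3491]
tool_rot: [0.472, 0.527, 0.472, -0.527]
force: [0.9, 1.3, 0.3]
finger_gap: 1.002
```

send_rows --motion '[{"translation":[0,0,0],"roll":0},{"translation":[0,0,0],"roll":0}]'

```text
clock: 3.85
eef_pos: [0.5605, 0.1381, 0.3489]
tool_rot: [-0.471, -0.528, -0.471, 0.528]
force: [-0.6, 0.9, -0.9]
finger_gap: 0.999
```

```bash
python3 - <<'E'
from h import *
f=grab_frame("wrist");save(f,"w1.png");s=read_state();print(s["clock"],s["eef_pos"],np.degrees(yaw()),s["force"],np.round(s["qpos"],2))
for q,z in(("stand_top",.105),("stand",0),("tray",.012)):print(q,[(d["p"],d["at"],onz(f,d["at"],z)[:2]) for d in mark_of(f,q)[:1]])
to([.533,-.29,.36])
E
```

```text
3.9 [0.55987111 0.14008506 0.34875731] -6.340591211581367 [-0.5121486  -0.24730343  0.36075568] [-0.54  0.48  0.4   1.58 -0.2   1.12 -0.2 ]
stand_top [(0.94, [322.2, 243.7], array([0.55612437, 0.10892213]))]
stand [(0.57, [324.3, 211.2], array([0.558054  , 0.10908031]))]
tray [(0.75, [326.3, 214.7], array([0.55990464, 0.10823833]))]
shift (tool, after roll) [-0.0116  0.02    0.4319] roll 0 dist 0.43248583651871697
```

View pics/w1.png

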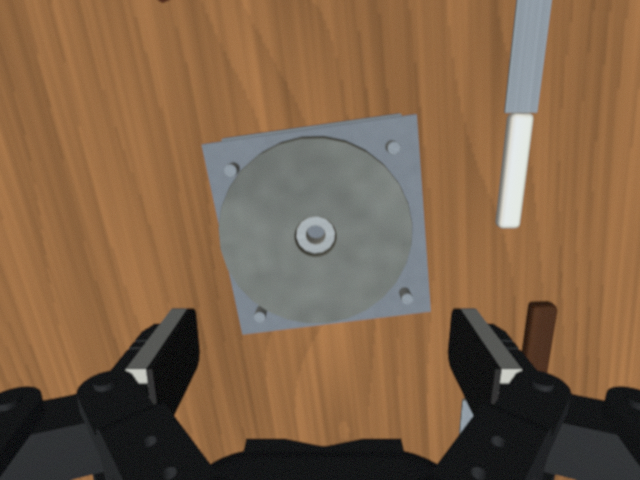

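The wrist view shows the wheel, with its bore and bush at about (316,235). I'll rectify the image into the wheel plane and fit circles to it.

```bash
cat >> h.py <<'E'
def rect(f,c,z,half=.1,ppm=4000):
    # metric view of plane z about c: col=+x,row=+y
    n=int(2*half*ppm); P=[(-half,-half),(half,-half),(half,half),(-half,half)]
    src=np.float32([proj(f,[c[0]+a,c[1]+b,z]) for a,b in P]);dst=np.float32([(0,0),(n,0),(n,n),(0,n)])
    return cv2.warpPerspective(f["pixels"][:,:,::-1],cv2.getPerspectiveTransform(src,dst),(n,n),flags=cv2.INTER_CUBIC)
E
python3 - <<'E'
from h import *
c=np.array([.556,.112])
for n in("wrist","wrist","top","scene"):
    f=grab_frame(n);im=rect(f,c,.105);g=cv2.GaussianBlur(cv2.cvtColor(im,cv2.COLOR_BGR2GRAY),(9,9),2)
    for nm,r0,r1,p2 in(("wheel",72,78,15),("bore",13.5,17.5,12)):
        h=cv2.HoughCircles(g,cv2.HOUGH_GRADIENT,1.5,20,param1=60,param2=p2,minRadius=int(r0*4),maxRadius=int(r1*4))
        print(n,nm,None if h is None else [(np.round(c+(k[:2]/4000-.1),4),k[2]/4) for k in h[0][:2]])
    cv2.imwrite(f"pics/r_{n}.png",im)
    d=mark_of(f,"stand_top");print(" stand_top",[onz(f,k["at"],.105)[:2].round(4) for k in d[:1]], read_state()["eef_pos"])
a=[cv2.imread(f"pics/r_{n}.png")[200:600,200:600] for n in("wrist","top")]
cv2.imwrite("pics/r.png",np.hstack(a))
E
```

```text
wrist wheel [(array([0.5518, 0.1183]), np.float32(72.7875)), (array([0.5496, 0.1134]), np.float32(76.125))]
wrist bore [(array([0.5514, 0.1164]), np.float32(14.625)), (array([0.5856, 0.1637]), np.float32(16.4625))]
 stand_top [array([0.5552, 0.1078])] [0.55952323 0.14105204 0.34891434]
wrist wheel [(array([0.5518, 0.1183]), np.float32(72.6375)), (array([0.5496, 0.1138]), np.float32(75.7125))]
wrist bore [(array([0.5514, 0.1153]), np.float32(16.3125)), (array([0.5518, 0.1749]), np.float32(16.4625))]
 stand_top [array([0.5546, 0.1092])] [0.55971878 0.14048612 0.34895124]
top wheel None
top bore None
 stand_top [array([0.5574, 0.1103])] [0.55987951 0.14000127 0.34894708]
scene wheel None
scene bore None
 stand_top [array([0.5631, 0.1163])] [0.55998624 0.13966582 0.34894318]
```

View pics/r.png

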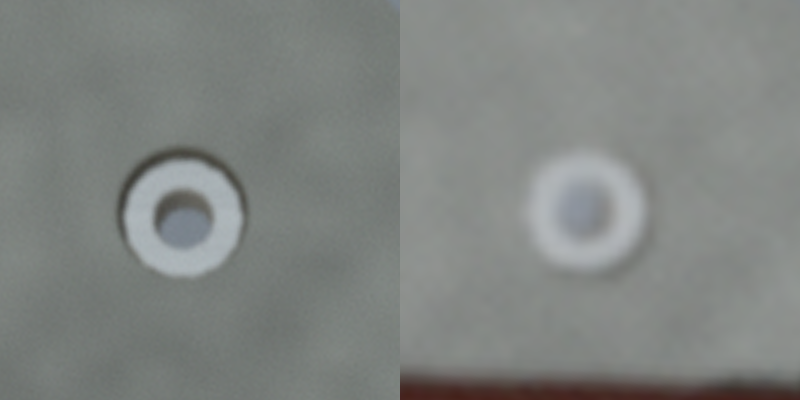

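send_rows --motion '[{"translation":[0,0.002,0.043],"roll":0},{"translation":[0,0.002,0.043],"roll":0},{"translation":[0,0.002,0.043],"roll":0},{"translation":[0,0.002,0.043],"roll":0},{"translation":[0,0.002,0.043],"roll":0},{"translation":[0,0.002,0.043],"roll":0},{"translation":[0,0.002,0.043],"roll":0},{"translation":[0,0.002,0.043],"roll":0},{"translation":[0,0.002,0.043],"roll":0},{"translation":[0,0.002,0.043],"roll":0},{"translation":[0,0,0],"roll":0},{"translation":[0,0,0],"roll":0}]'

```text
clock: 5.65
eef_pos: [0.5317, -0.2915, 0.3487]
tool_rot: [-0.471, -0.528, -0.471, 0.528]
force: [-0.0, 0.7, 1.2]
finger_gap: 1.0
```

```bash
python3 - <<'E'
from h import *
f=grab_frame("wrist");save(f,"w2.png");s=read_state();print(s["clock"],s["eef_pos"],np.degrees(yaw()),s["force"],np.round(s["qpos"],2))
for q,z in(("drift_center",.075),("drift_nose",.01),("socket",.01),("block",0)):print(q,[(d["p"],d["at"],onz(f,d["at"],z)[:2]) for d in mark_of(f,q)[:3]])
E
```

```text
5.7 [ 0.53252589 -0.28960335  0.34864292] -6.353043165297657 [ 0.79507231  0.26670953 -0.58939293] [ 0.2   0.54  0.44  1.5  -0.24  1.16  0.57]
drift_center [(0.95, [328.1, 239.2], array([ 0.53149054, -0.32691442])), (0.68, [352.7, 335.2], array([ 0.54349138, -0.42011919]))]
drift_nose [(0.71, [327.8, 220.7], array([ 0.53176711, -0.32809988])), (0.68, [346.0, 301.5], array([ 0.54097136, -0.41758612]))]
socket [(0.7, [328.2, 220.5], array([ 0.53218392, -0.32794154]))]
block [(0.62, [328.9, 173.0], array([ 0.53805464, -0.28269498]))]
```

View pics/w2.png

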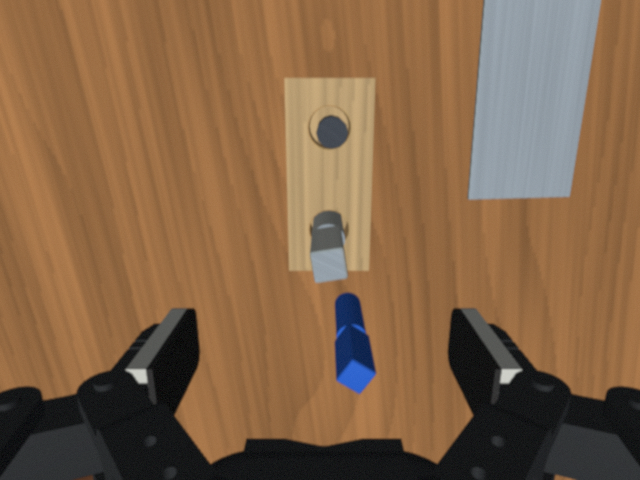

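The grey drift's top face is centred near (329,264) and turned slightly against the jaws. The blue rod is at (355,340) and the punch at (331,130). Next I'll measure the handle's centre and yaw.

```bash
python3 - <<'E'
from h import *
f=grab_frame("wrist");c=np.array([.532,-.327]);im=rect(f,c,.14,.03,8000)
cv2.imwrite("pics/d.png",im)
g=cv2.cvtColor(im,cv2.COLOR_BGR2GRAY)
hsv=cv2.cvtColor(im,cv2.COLOR_BGR2HSV);print(g[200:300:20,200:300:20],im[240,240])
m=((g>125)&(hsv[...,0]>85)&(hsv[...,0]<130)).astype(np.uint8)
n,l,st,ce=cv2.connectedComponentsWithStats(cv2.morphologyEx(m,cv2.MORPH_OPEN,np.ones((9,9))));k=1+st[1:,4].argmax()
r=cv2.minAreaRect(np.argwhere(l==k)[:,::-1].astype(np.float32));print(r,"centre",c+np.array(r[0])/8000-.03,"size mm",np.array(r[1])/8,"angle",r[2],"jaw",np.degrees(yaw()))
m2=im.copy();cv2.polylines(m2,[cv2.boxPoints(r).astype(int)],1,(0,0,255));cv2.imwrite("pics/d.png",m2)
E
```

```text
[[157 159 156 159 159]
 [157 159 156 160 161]
 [157 159 164 157 157]
 [161 160 154 156 156]
 [156 157 156 156 161]] [175 166 155]
((231.83958435058594, 252.2305145263672), (179.084228515625, 182.93650817871094), 2.2605018615722656) centre [ 0.53097995 -0.32547119] size mm [22.38552856 22.86706352] angle 2.2605018615722656 jaw -6.2043226543501016
```

View pics/d.png

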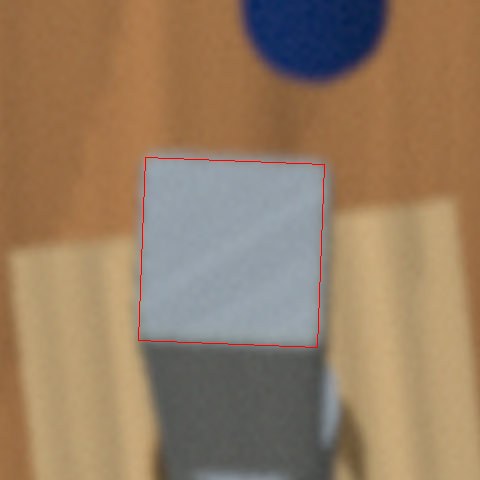

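send_rows --motion '[{"translation":[0,0,0],"roll":-0.075},{"translation":[0,0,0],"roll":-0.075},{"translation":[0,0,0],"roll":0}]'

```text
clock: 6.25
eef_pos: [0.5326, -0.2893, 0.3491]
tool_rot: [0.51, 0.49, 0.51, -0.49]
force: [-0.1, 0.7, 0.2]
finger_gap: 0.998
```

```bash
python3 - <<'E'
from h import *
print(np.degrees(yaw()),read_state()["eef_pos"],read_state()["force"]);to([.531,-.326,.162])
E
```

```text
2.3129569849379275 [ 0.53260489 -0.28934383  0.34908546] [-0.08857911  0.72638918  0.17427193]
shift (tool, after roll) [ 0.1871 -0.0031  0.0366] roll 0 dist 0.19064947118481562
```

send_rows --motion '[{"translation":[0,-0.003,0.0366],"roll":0},{"translation":[0.04,0,0],"roll":0},{"translation":[0.04,0,0],"roll":0},{"translation":[0.03,0,0],"roll":0},{"translation":[0.03,0,0],"roll":0},{"translation":[0.02,0,0],"roll":0},{"translation":[0.02,0,0],"roll":0},{"translation":[0.007,0,0],"roll":0},{"translation":[0,0,0],"roll":0},{"translation":[0,0,0],"roll":0}]'

```text
clock: 7.25
eef_pos: [0.5314, -0.3271, 0.1629]
tool_rot: [0.51, 0.49, 0.509, -0.49]
force: [-0.3, 0.0, 0.7]
finger_gap: 0.998
```

send_rows --motion '[{"translation":[0,0,0],"roll":0},{"translation":[0,0,0],"roll":0},{"translation":[0,0,0],"roll":0},{"translation":[0,0,0],"roll":0},{"translation":[0,0,0],"roll":0},{"translation":[0,0,0],"roll":0},{"translation":[0,0,0],"roll":0},{"translation":[0,0,0],"roll":0}]' --fingers 0 --force 90

```text
clock: 8.05
eef_pos: [0.5312, -0.327, 0.1625]
tool_rot: [0.51, 0.49, 0.509, -0.49]
force: [0.5, -0.8, 4.3]
finger_gap: 0.27
```

```bash
python3 - <<'E'
from h import *
s=read_state();print({k:np.round(s[k],4) for k in s})
E
```

```text
{'clock': np.float64(8.05), 'qpos': array([ 0.3255,  0.7516,  0.3256,  1.6591, -0.3153,  0.7816,  0.8336]), 'qvel': array([-0.0001, -0.0015,  0.0001, -0.0001,  0.0011, -0.0007,  0.0014]), 'joint_torque': array([ 2.15100e-01, -4.47581e+01,  4.47290e+00, -1.16124e+01,
        1.11300e-01,  1.15700e-01,  3.80000e-03]), 'eef_pos': array([ 0.5312, -0.327 ,  0.1625]), 'tool_rot': array([ 0.5102,  0.4903,  0.5092, -0.49  ]), 'force': array([ 0.5249, -0.7981,  4.2596]), 'torque': array([-0.0315, -0.1145,  0.0406]), 'finger_gap': np.float64(0.2699)}
```

send_rows --motion '[{"translation":[-0.01,0,0],"roll":0},{"translation":[-0.02,0,0],"roll":0},{"translation":[-0.03,0,0],"roll":0},{"translation":[-0.04,0,0],"roll":0},{"translation":[-0.04,0,0],"roll":0},{"translation":[0,0,0],"roll":0},{"translation":[0,0,0],"roll":0}]'

```text
clock: 8.75
eef_pos: [0.5299, -0.3263, 0.3012]
tool_rot: [0.509, 0.49, 0.51, -0.49]
force: [-0.9, 0.8, -6.3]
finger_gap: 0.267
```

```bash
python3 - <<'E'
from h import *
s=read_state();print({k:np.round(s[k],4) for k in ("clock","eef_pos","force","torque","finger_gap")})
to([.5517,.115,.305])
f=grab_frame("wrist");save(f,"w3.png")
E
```

```text
{'clock': np.float64(8.75), 'eef_pos': array([ 0.5299, -0.3263,  0.3012]), 'force': array([-0.9224,  0.766 , -6.268 ]), 'torque': array([ 0.0566,  0.1019, -0.0042]), 'finger_gap': np.float64(0.2666)}
shift (tool, after roll) [-0.0032  0.0389 -0.4401] roll 0 dist 0.44183762506658814
```

View pics/w3.png

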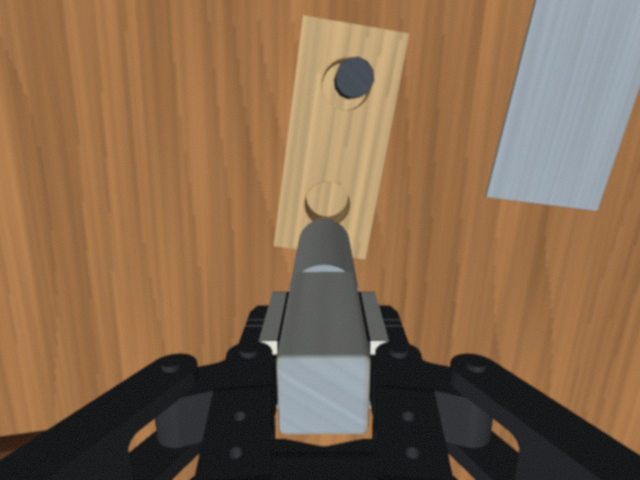

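The drift is held: the handle sits between the pads and the nose edge is at about (324,219). The emptied socket is at (327,202). I'll compare that with a model projection.

```bash
python3 - <<'E'
from h import *
f=grab_frame("wrist")
E=np.mean([read_state()["eef_pos"]],axis=0);m=R()
T=np.array(f["camera_from_world"]);Rc=T[:3,:3];o=-Rc.T@T[:3,3];print("cam in tool",m.T@(o-E))
def P(x,y,z):return proj(f,E+m@np.array([x,y,z])).round(1)
t=np.linspace(0,2*np.pi,73)
ring=np.array([P(.1525,.014*np.cos(a),.014*np.sin(a)) for a in t]);print("nose ring top",ring[ring[:,1].argmin()],"x-range",ring[:,0].min(),ring[:,0].max())
for y in(-.012,.012):
  for z in(-.012,.012):print("top corner",y,z,P(.0225,y,z))
print("shoulder", P(.0825,0,-.014),P(.0825,.012,-.012))
p=f["pixels"]; g=cv2.cvtColor(p,cv2.COLOR_RGB2GRAY)
print("col324 rows205-230",g[205:230,324]); print("row240",g[240,285:362]); print("col 324 340-360",g[345:362,324],g[424:440,324])
E
```

```text
cam in tool [-0.07077306 -0.00041416 -0.07244407]
nose ring top [323.6 218.6] x-range 298.1 349.0
top corner -0.012 -0.012 [276.7 358. ]
top corner -0.012 0.012 [279.6 436.5]
top corner 0.012 -0.012 [372.5 357.8]
top corner 0.012 0.012 [369.6 436.4]
shoulder [323.9 264.8] [355.1 269.7]
col324 rows205-230 [169 166 163 166 164 163 162 164 164 160 161 158 139 114  94  87  88  88
  86  89  87  86  86  88  86]
row240 [168 172 171 170 167 167 162 159 159 161 169 176 172 151 117  99  99  99
  97  96  96  95  95  95  93  95  92  93  94  93  94  91  89  92  93  90
  91  88  89  86  87  84  86  86  86  85  83  85  82  82  81  81  78  78
  78  79  75  81  77  78  77  75  80  96 133 168 180 182 181 179 172 167
 164 157 158 161 165]
col 324 340-360 [ 94  93  94  94  91  91  92  92  94 103 116 131 144 155 164 164 165] [164 165 164 166 164 165 167 163 160 153 144 140 141 140 137 139]
```

send_rows --motion '[{"translation":[0,0.0039,-0.03],"roll":0},{"translation":[0,0.0039,-0.045],"roll":0},{"translation":[0,0.0039,-0.045],"roll":0},{"translation":[0,0.0039,-0.045],"roll":0},{"translation":[0,0.0039,-0.045],"roll":0},{"translation":[0,0.0039,-0.045],"roll":0},{"translation":[0,0.0039,-0.045],"roll":0},{"translation":[0,0.0039,-0.045],"roll":0},{"translation":[0,0.0039,-0.045],"roll":0},{"translation":[0,0.0038,-0.03],"roll":0},{"translation":[0,0,-0.02],"roll":0},{"translation":[0,0,0],"roll":0}]'

```text
clock: 10.05
eef_pos: [0.5507, 0.1198, 0.2989]
tool_rot: [0.509, 0.487, 0.514, -0.489]
force: [-0.1, -0.8, -5.7]
finger_gap: 0.274
```

send_rows --motion '[{"translation":[0.015,0,0],"roll":0},{"translation":[0.015,0,0],"roll":0},{"translation":[0,0,0],"roll":0},{"translation":[0,0,0],"roll":0}]'

```text
clock: 10.45
eef_pos: [0.5519, 0.1134, 0.2708]
tool_rot: [0.509, 0.489, 0.51, -0.492]
force: [0.3, -0.1, -4.4]
finger_gap: 0.266
```

```bash
python3 - <<'E'
from h import *
F=[];E=[]
for i in range(4):
    s=read_state();E.append(s["eef_pos"]);F.append(s["force"]);f=grab_frame("wrist" if i<2 else "scene")
    if i<2: save(f,"w4.png",(220,120,440,300),3)
    else: save(f,"s4.png",(320,150,440,320),5)
print(np.mean(E,0),np.std(E,0),np.mean(F,0),read_state()["clock"],yaw());to([.5517,.115,.262])
a=cv2.imread("pics/w4.png");b=cv2.imread("pics/s4.png");h=min(a.shape[0],540);b=cv2.resize(b,(int(b.shape[1]*h/b.shape[0]),h));a=a[:h]
im=np.hstack([a,b]);k=min(1,800/im.shape[1]);cv2.imwrite("pics/ws4.png",cv2.resize(im,None,fx=k,fy=k))
E
```

```text
[0.55252019 0.11367506 0.2717686 ] [0.0003627  0.00020616 0.00061377] [ 0.10390909 -0.08688045 -4.9400956 ] 10.65 0.03862719553488051
shift (tool, after roll) [ 0.0105 -0.0011 -0.001 ] roll 0 dist 0.010619183105994945
```

View pics/ws4.png

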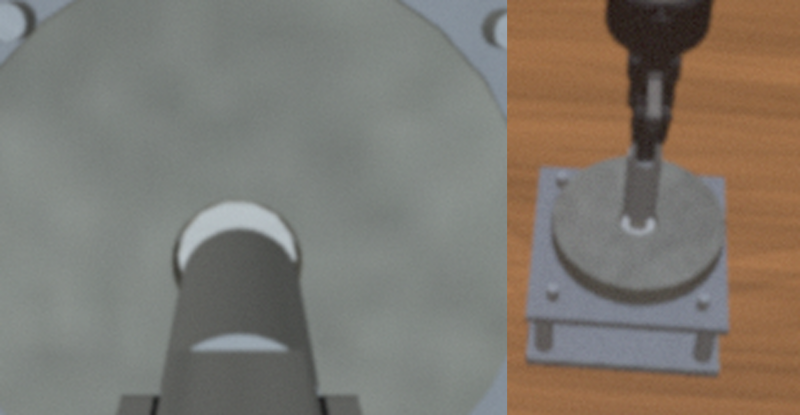

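In the close view the nose sits about 0.8 mm to the right (+x) of the bore's centre. I'll correct that and feel downwards gently.

send_rows --motion '[{"translation":[0.004,-0.001,-0.001],"roll":0},{"translation":[0.004,0,0],"roll":0},{"translation":[0.003,0,0],"roll":0},{"translation":[0,0,0],"roll":0},{"translation":[0,0,0],"roll":0}]'

```text
clock: 11.15
eef_pos: [0.5514, 0.1153, 0.2608]
tool_rot: [0.51, 0.49, 0.51, -0.49]
force: [0.8, -0.6, -4.5]
finger_gap: 0.273
```

send_rows --motion '[{"translation":[0.001,0,0],"roll":0},{"translation":[0.001,0,0],"roll":0},{"translation":[0.001,0,0],"roll":0},{"translation":[0.0005,0,0],"roll":0},{"translation":[0,0,0],"roll":0}]'

```text
clock: 11.65
eef_pos: [0.5514, 0.1153, 0.2573]
tool_rot: [0.51, 0.49, 0.51, -0.49]
force: [0.1, 0.0, -5.1]
finger_gap: 0.269
```

send_rows --motion '[{"translation":[0.001,0,0],"roll":0},{"translation":[0,0,0],"roll":0},{"translation":[0,0,0],"roll":0}]'

```text
clock: 11.95
eef_pos: [0.5514, 0.1153, 0.2564]
tool_rot: [0.51, 0.49, 0.51, -0.49]
force: [-0.6, 0.1, -5.5]
finger_gap: 0.271
```

send_rows --motion '[{"translation":[0.001,0,0],"roll":0},{"translation":[0,0,0],"roll":0},{"translation":[0,0,0],"roll":0}]'

```text
clock: 12.25
eef_pos: [0.5514, 0.1153, 0.2553]
tool_rot: [0.51, 0.49, 0.51, -0.49]
force: [0.4, -0.1, -4.0]
finger_gap: 0.266
```

send_rows --motion '[{"translation":[0.001,0,0],"roll":0},{"translation":[0,0,0],"roll":0},{"translation":[0,0,0],"roll":0}]'

```text
clock: 12.55
eef_pos: [0.5514, 0.1153, 0.2544]
tool_rot: [0.51, 0.49, 0.51, -0.49]
force: [1.0, -0.5, -5.3]
finger_gap: 0.268
```

send_rows --motion '[{"translation":[0.001,0,0],"roll":0},{"translation":[0,0,0],"roll":0},{"translation":[0,0,0],"roll":0}]'

```text
clock: 12.85
eef_pos: [0.5514, 0.1153, 0.2533]
tool_rot: [0.51, 0.49, 0.51, -0.49]
force: [0.4, 0.7, -4.7]
finger_gap: 0.269
```

send_rows --motion '[{"translation":[0.001,0,0],"roll":0},{"translation":[0,0,0],"roll":0},{"translation":[0,0,0],"roll":0}]'

```text
clock: 13.15
eef_pos: [0.5514, 0.1153, 0.2524]
tool_rot: [0.51, 0.49, 0.51, -0.49]
force: [0.3, -0.5, -5.4]
finger_gap: 0.272
```

send_rows --motion '[{"translation":[0.001,0,0],"roll":0},{"translation":[0,0,0],"roll":0},{"translation":[0,0,0],"roll":0}]'

```text
clock: 13.45
eef_pos: [0.5515, 0.1153, 0.2517]
tool_rot: [0.51, 0.49, 0.51, -0.49]
force: [-0.1, -0.6, -2.3]
finger_gap: 0.27
```

send_rows --motion '[{"translation":[0.001,0,0],"roll":0},{"translation":[0,0,0],"roll":0},{"translation":[0,0,0],"roll":0}]'

```text
clock: 13.75
eef_pos: [0.5515, 0.1153, 0.2509]
tool_rot: [0.51, 0.49, 0.51, -0.49]
force: [-1.5, 0.0, 1.2]
finger_gap: 0.27
```

send_rows --motion '[{"translation":[0.001,0,0],"roll":0},{"translation":[0,0,0],"roll":0},{"translation":[0,0,0],"roll":0}]'

```text
clock: 14.05
eef_pos: [0.5516, 0.1153, 0.2501]
tool_rot: [0.51, 0.49, 0.51, -0.49]
force: [-3.0, 0.2, 4.4]
finger_gap: 0.267
```

send_rows --motion '[{"translation":[0.001,0,0],"roll":0},{"translation":[0,0,0],"roll":0},{"translation":[0,0,0],"roll":0}]'

```text
clock: 14.35
eef_pos: [0.551, 0.1153, 0.2473]
tool_rot: [0.509, 0.49, 0.51, -0.491]
force: [-0.0, 0.6, -5.4]
finger_gap: 0.27
```

send_rows --motion '[{"translation":[0.001,0,0],"roll":0},{"translation":[0,0,0],"roll":0},{"translation":[0,0,0],"roll":0}]'

```text
clock: 14.65
eef_pos: [0.5513, 0.1153, 0.2471]
tool_rot: [0.51, 0.49, 0.51, -0.49]
force: [-0.7, 0.8, -4.7]
finger_gap: 0.27
```

send_rows --motion '[{"translation":[0.001,0,0],"roll":0},{"translation":[0,0,0],"roll":0},{"translation":[0,0,0],"roll":0}]'

```text
clock: 14.95
eef_pos: [0.5514, 0.1153, 0.2466]
tool_rot: [0.51, 0.49, 0.51, -0.49]
force: [-1.8, -0.4, -2.7]
finger_gap: 0.273
```

send_rows --motion '[{"translation":[0.001,0,0],"roll":0},{"translation":[0,0,0],"roll":0},{"translation":[0,0,0],"roll":0}]'

```text
clock: 15.25
eef_pos: [0.5514, 0.1153, 0.2458]
tool_rot: [0.51, 0.49, 0.51, -0.49]
force: [-2.8, -0.1, 1.6]
finger_gap: 0.27
```

```bash
python3 - <<'E'
from h import *
f=grab_frame("wrist");save(f,"w5.png",(220,120,440,300),3);s=read_state();print(s["force"],s["torque"],s["eef_pos"])
E
```

```text
[-2.06205915  0.15502409  0.64018799] [-0.05572006  0.53230222 -0.00830366] [0.55144219 0.11529589 0.2458116 ]
```

View pics/w5.png

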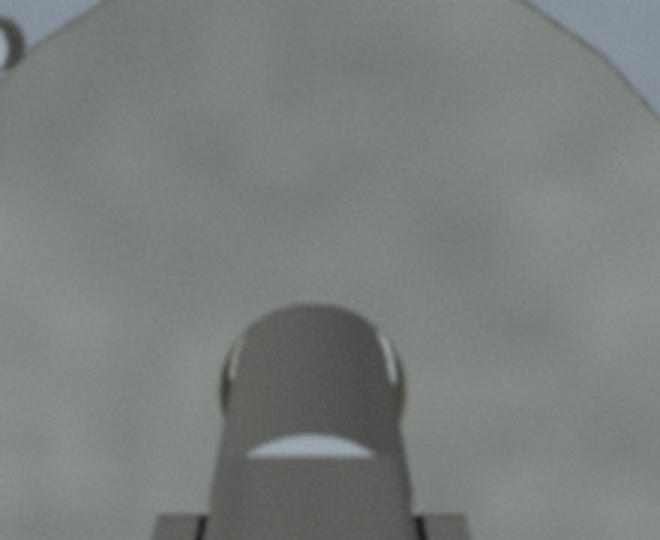

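The nose is in the bore: sideways it is centred (bore 221..405, drift 228..397 in the crop), with bush visible on both sides. At the top (row 303), towards +y, there seems to be no gap. I'll check that numerically.

```bash
python3 - <<'E'
from h import *
f=grab_frame("wrist");im=rect(f,[.5515,.115],.105,.03,8000);cv2.imwrite("pics/w6.png",im)
s=read_state();print(s["eef_pos"],s["force"])
crop=lambda p:((p-np.array([220,120]))*3).round(0)
t=np.linspace(0,2*np.pi,73)
for c in([.5517,.115],[.5517,.1165],[.5517,.1135]):
    r=np.array([crop(proj(f,[c[0]+.016*np.cos(a),c[1]+.016*np.sin(a),.105])) for a in t]);print("bore",c,r.min(0),r.max(0))
E=s["eef_pos"]
for z in(.105,.0935):
    r=np.array([crop(proj(f,[E[0]+.014*np.cos(a),E[1]+.014*np.sin(a),z])) for a in t]);print("drift",z,r.min(0),r.max(0))
print("shoulder",crop(proj(f,E+R()@[.0825,0,-.014])))
E
```

```text
[0.5514572  0.11528933 0.24575069] [-2.52656588 -1.14051475  2.73805748]
bore [0.5517, 0.115] [221. 306.] [405. 480.]
bore [0.5517, 0.1165] [221. 298.] [405. 472.]
bore [0.5517, 0.1135] [221. 315.] [404. 488.]
drift 0.105 [231. 316.] [392. 468.]
drift 0.0935 [235. 299.] [388. 444.]
shoulder [313. 438.]
```

View pics/w6.png

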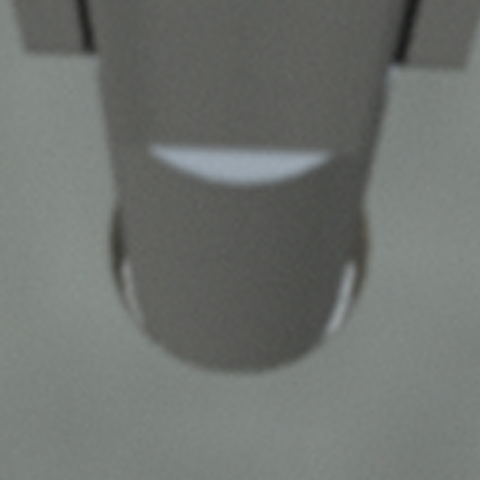

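The numbers agree: the nose is centred and pressing on the bush (top about 11 mm down now). I'll carry on in small steps.

send_rows --motion '[{"translation":[0.001,-0.0003,0],"roll":0},{"translation":[0,0,0],"roll":0},{"translation":[0,0,0],"roll":0}]'

```text
clock: 15.65
eef_pos: [0.5514, 0.1153, 0.2451]
tool_rot: [0.51, 0.49, 0.51, -0.49]
force: [-2.7, -0.1, 4.3]
finger_gap: 0.271
```

send_rows --motion '[{"translation":[0.001,0,0],"roll":0},{"translation":[0,0,0],"roll":0},{"translation":[0,0,0],"roll":0}]'

```text
clock: 15.95
eef_pos: [0.5509, 0.1154, 0.2423]
tool_rot: [0.51, 0.49, 0.51, -0.491]
force: [0.1, -0.0, -5.1]
finger_gap: 0.267
```

send_rows --motion '[{"translation":[0.001,0,0],"roll":0},{"translation":[0,0,0],"roll":0},{"translation":[0,0,0],"roll":0}]'

```text
clock: 16.25
eef_pos: [0.551, 0.1153, 0.2421]
tool_rot: [0.51, 0.49, 0.51, -0.49]
force: [0.1, 0.5, -4.4]
finger_gap: 0.267
```

send_rows --motion '[{"translation":[0.001,0,0],"roll":0},{"translation":[0,0,0],"roll":0},{"translation":[0,0,0],"roll":0}]'

```text
clock: 16.55
eef_pos: [0.5511, 0.1153, 0.2416]
tool_rot: [0.51, 0.49, 0.51, -0.49]
force: [-0.7, -0.9, -2.4]
finger_gap: 0.271
```

send_rows --motion '[{"translation":[0.001,0,0],"roll":0},{"translation":[0,0,0],"roll":0},{"translation":[0,0,0],"roll":0}]'

```text
clock: 16.85
eef_pos: [0.5511, 0.1153, 0.2408]
tool_rot: [0.51, 0.49, 0.51, -0.49]
force: [-2.4, -0.4, 1.9]
finger_gap: 0.276
```

send_rows --motion '[{"translation":[0.001,0,0],"roll":0},{"translation":[0,0,0],"roll":0},{"translation":[0,0,0],"roll":0}]'

```text
clock: 17.15
eef_pos: [0.5512, 0.1153, 0.2386]
tool_rot: [0.51, 0.49, 0.51, -0.49]
force: [-0.6, 0.1, -5.6]
finger_gap: 0.268
```

send_rows --motion '[{"translation":[0.001,0,0],"roll":0},{"translation":[0,0,0],"roll":0},{"translation":[0,0,0],"roll":0}]'

```text
clock: 17.45
eef_pos: [0.5511, 0.1153, 0.238]
tool_rot: [0.51, 0.49, 0.51, -0.49]
force: [-0.7, -0.5, -4.9]
finger_gap: 0.27
```

send_rows --motion '[{"translation":[0.001,0,0],"roll":0},{"translation":[0,0,0],"roll":0},{"translation":[0,0,0],"roll":0}]'

```text
clock: 17.75
eef_pos: [0.5512, 0.1153, 0.2375]
tool_rot: [0.51, 0.49, 0.51, -0.49]
force: [-0.2, -0.3, -3.4]
finger_gap: 0.265
```

send_rows --motion '[{"translation":[0.001,0,0],"roll":0},{"translation":[0,0,0],"roll":0},{"translation":[0,0,0],"roll":0}]'

```text
clock: 18.05
eef_pos: [0.5512, 0.1153, 0.2368]
tool_rot: [0.51, 0.49, 0.51, -0.49]
force: [-1.1, -0.8, -1.2]
finger_gap: 0.27
```

send_rows --motion '[{"translation":[0.001,0,0],"roll":0},{"translation":[0,0,0],"roll":0},{"translation":[0,0,0],"roll":0}]'

```text
clock: 18.35
eef_pos: [0.5512, 0.1152, 0.2359]
tool_rot: [0.51, 0.49, 0.51, -0.49]
force: [-1.8, 0.6, 2.6]
finger_gap: 0.272
```

send_rows --motion '[{"translation":[0.001,0,0],"roll":0},{"translation":[0,0,0],"roll":0},{"translation":[0,0,0],"roll":0}]'

```text
clock: 18.65
eef_pos: [0.5508, 0.1154, 0.2334]
tool_rot: [0.509, 0.49, 0.51, -0.491]
force: [-0.7, -0.3, -4.3]
finger_gap: 0.268
```

send_rows --motion '[{"translation":[0.001,0,0],"roll":0},{"translation":[0,0,0],"roll":0},{"translation":[0,0,0],"roll":0}]'

```text
clock: 18.95
eef_pos: [0.5511, 0.1153, 0.2332]
tool_rot: [0.51, 0.49, 0.51, -0.49]
force: [0.1, 0.9, -5.5]
finger_gap: 0.266
```

send_rows --motion '[{"translation":[0.001,0,0],"roll":0},{"translation":[0,0,0],"roll":0},{"translation":[0,0,0],"roll":0}]'

```text
clock: 19.25
eef_pos: [0.5511, 0.1153, 0.2324]
tool_rot: [0.51, 0.49, 0.51, -0.49]
force: [-0.2, -0.5, -5.1]
finger_gap: 0.267
```

send_rows --motion '[{"translation":[0.001,0,0],"roll":0},{"translation":[0,0,0],"roll":0},{"translation":[0,0,0],"roll":0}]'

```text
clock: 19.55
eef_pos: [0.5511, 0.1153, 0.2314]
tool_rot: [0.51, 0.49, 0.51, -0.49]
force: [0.5, 0.4, -4.6]
finger_gap: 0.267
```

send_rows --motion '[{"translation":[0.001,0,0],"roll":0},{"translation":[0.001,0,0],"roll":0},{"translation":[0,0,0],"roll":0}]'

```text
clock: 19.85
eef_pos: [0.551, 0.1153, 0.2292]
tool_rot: [0.51, 0.49, 0.51, -0.49]
force: [0.0, -0.2, -4.6]
finger_gap: 0.271
```

```bash
python3 - <<'E'
from h import *
f=grab_frame("scene");save(f,"s7.png",(310,180,430,320),5);s=read_state();print(s["force"],s["eef_pos"],s["clock"])
E
```

```text
[ 0.71709547 -0.09803905 -4.93819157] [0.55107433 0.11531209 0.22925954] 19.9
```

View pics/s7.png

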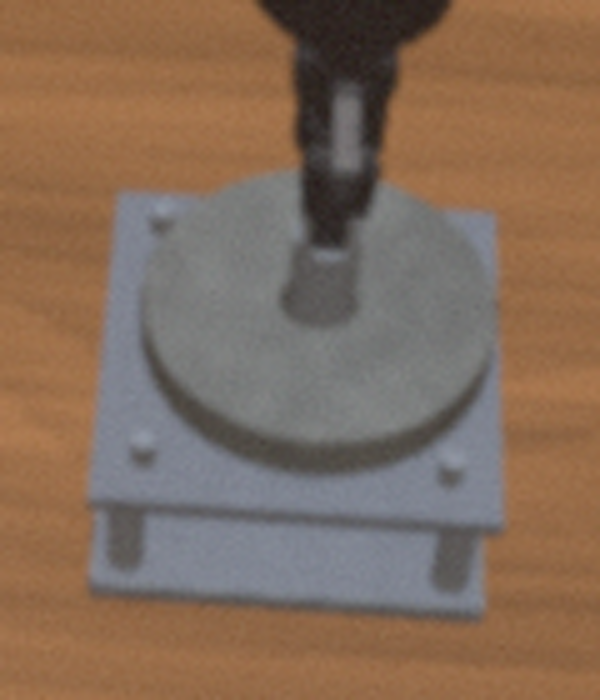

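Row forces show it broke free, but this view can't show the tray. I'll withdraw and look straight through the bore with the wrist camera on the way back.

send_rows --motion '[{"translation":[-0.004,0,0],"roll":0},{"translation":[-0.006,0,0],"roll":0},{"translation":[-0.008,0,0],"roll":0},{"translation":[-0.008,0,0],"roll":0},{"translation":[-0.01,0,0],"roll":0},{"translation":[-0.02,0,0],"roll":0},{"translation":[-0.02,0,0],"roll":0},{"translation":[0,0,0],"roll":0}]'

```text
clock: 20.7
eef_pos: [0.5529, 0.1152, 0.309]
tool_rot: [0.511, 0.493, 0.508, -0.488]
force: [-0.2, 0.2, -5.1]
finger_gap: 0.27
```

send_rows --motion '[{"translation":[0,-0.003,0.03],"roll":0},{"translation":[0,-0.003,0.04],"roll":0},{"translation":[0,0,0],"roll":0},{"translation":[0,0,0],"roll":0}]'

```text
clock: 21.1
eef_pos: [0.5474, 0.0433, 0.305]
tool_rot: [0.509, 0.491, 0.509, -0.492]
force: [0.0, 0.5, -5.0]
finger_gap: 0.273
```

```bash
python3 - <<'E'
from h import *
f=grab_frame("wrist");s=read_state();print(s["force"],s["torque"],s["eef_pos"],s["clock"])
u=proj(f,[.5515,.115,.105]);print(u)
x,y=u.astype(int);a=f["pixels"][max(0,y-70):y+70,x-70:x+70,::-1]
g=cv2.resize(a,None,fx=3,fy=3,interpolation=cv2.INTER_CUBIC)
b=f["pixels"][180:400,220:420,::-1];b=cv2.resize(b,(int(200*g.shape[0]/220),g.shape[0]))
cv2.imwrite("pics/w8.png",np.hstack([g,b]))
print(cv2.cvtColor(f["pixels"],cv2.COLOR_RGB2GRAY)[y-36:y+37:3,x-36:x+37:3])
to([.5312,-.327,.305])
E
```

```text
[-0.56407886  0.27185211 -4.48967455] [ 0.11225501  0.03213999 -0.09173482] [0.54754072 0.04525475 0.30487232] 21.15
[334.91827983 107.72892124]
[[127 128 127 127 130 129 128 128 128 130 129 132 132 129 131 129 132 129
  131 131 131 130 129 128 128]
 [129 126 128 130 130 128 130 130 127 129 128 130 130 133 131 128 128 131
  129 131 131 131 129 128 127]
 [129 129 129 129 129 129 131 128 130 129 131 128 127 125 129 129 130 130
  129 129 129 128 132 130 131]
 [130 130 131 132 132 131 132 129 127 115  93  82  81  78  81  98 120 130
  130 129 128 131 132 130 130]
 [132 133 132 132 132 131 133 123  86  98 125 137 139 134 125 101  73  96
  128 128 130 131 132 134 131]
 [133 132 133 134 135 133 117  89 130 142 147 149 144 142 140 144 130  88
   82 125 128 132 133 131 133]
 [134 134 136 135 137 122  92 135 148 173 189 188 190 188 172 144 141 136
   94  85 126 132 134 132 132]
 [135 136 137 138 137  89 134 154 189 189 192 191 191 191 191 186 156 141
  138  81 107 130 132 132 130]
 [138 140 140 138 117 115 147 186 190 189 188 183 184 186 188 187 181 142
  143 122  74 128 131 134 131]
 [138 140 
[... 1052 characters left out ...]
6 133 131 135 120  90 123 140 139 139 138 138 142 141 124  93
  105 130 131 131 129 131 128]
 [134 134 133 133 133 134 135 128  98  96 118 127 130 127 118  98  90 116
  130 134 129 128 128 129 128]
 [135 135 136 134 132 134 134 137 135 125 109  98  95  95 102 117 129 132
  132 133 131 131 127 129 127]
 [134 134 133 131 130 135 134 133 134 136 134 133 133 133 132 133 131 130
  132 131 130 130 130 127 127]
 [133 132 132 131 130 134 135 134 137 140 138 137 136 135 134 131 133 133
  134 135 132 131 129 126 127]
 [134 134 133 132 132 135 133 136 137 139 138 137 137 138 134 132 135 132
  133 132 132 130 130 127 125]]
shift (tool, after roll) [-0.0004 -0.0305  0.3714] roll 0 dist 0.3726132532105215
```

Looking through the bore, the bush's ring spans about 37 px. A bush lying in the tray should span about 38 px, against 50 px for the bore itself, so it has dropped. Back to the block.

send_rows --motion '[{"translation":[0,-0.003,0.03],"roll":0},{"translation":[0,-0.005,0.045],"roll":0},{"translation":[0,-0.005,0.045],"roll":0},{"translation":[0,-0.005,0.045],"roll":0},{"translation":[0,-0.005,0.045],"roll":0},{"translation":[0,-0.005,0.045],"roll":0},{"translation":[0,-0.0025,0.035],"roll":0},{"translation":[0,0,0.02],"roll":0},{"translation":[0,0,0],"roll":0},{"translation":[0,0,0],"roll":0},{"translation":[0,0,0],"roll":0}]'

```text
clock: 22.25
eef_pos: [0.5304, -0.2632, 0.3048]
tool_rot: [0.51, 0.49, 0.511, -0.489]
force: [0.7, 1.0, -4.5]
finger_gap: 0.264
```

```bash
python3 - <<'E'
from h import *
f=grab_frame("wrist");s=read_state();print(s["eef_pos"],s["clock"],s["force"])
c=np.array([.533,-.327]);im=rect(f,c,.045,.04,6000);
b=cv2.resize(f["pixels"][140:480,180:480,::-1],None,fx=480/340,fy=480/340)
cv2.imwrite("pics/w9.png",np.hstack([cv2.resize(im,(480,480)),b])[:, :800])
print([(d["p"],np.round(d["at"]),onz(f,d["at"],.01)[:2].round(4)) for d in mark_of(f,"socket")[:3]],[(d["p"],onz(f,d["at"],0)[:2].round(4)) for d in mark_of(f,"block")[:1]])
g=cv2.GaussianBlur(cv2.cvtColor(im,cv2.COLOR_BGR2GRAY),(7,7),2)
h=cv2.HoughCircles(g,cv2.HOUGH_GRADIENT,1.5,20,param1=50,param2=15,minRadius=102,maxRadius=114)
print(None if h is None else [(np.round(c+(k[:2]/6000-.04),4),k[2]/6) for k in h[0][:3]])
to([.5312,-.327,.305])
E
```

```text
[ 0.53034377 -0.2633006   0.30495354] 22.3 [ 0.39191725 -0.31540443 -5.16255779]
[(0.97, array([339., 167.]), array([ 0.5426, -0.2395]))] [(0.68, array([ 0.5396, -0.2842]))]
None
shift (tool, after roll) [ 0.0002 -0.0016  0.0629] roll 0 dist 0.06294639334685825
```

View pics/w9.png

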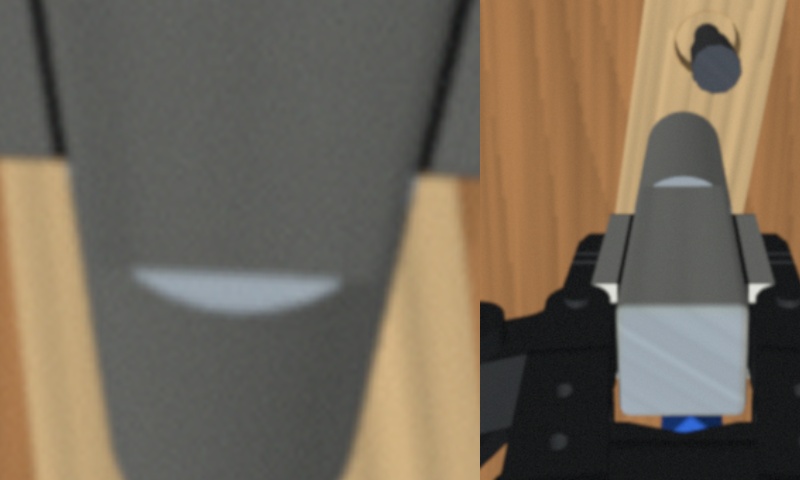

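send_rows --motion '[{"translation":[0,-0.0005,0.0325],"roll":0},{"translation":[0,-0.0005,0.031],"roll":0},{"translation":[0.02,0,0],"roll":0},{"translation":[0.03,0,0],"roll":0},{"translation":[0.03,0,0],"roll":0},{"translation":[0.015,0,0],"roll":0},{"translation":[0.005,0,0],"roll":0},{"translation":[0,0,0],"roll":0},{"translation":[0,0,0],"roll":0}]'

```text
clock: 23.3
eef_pos: [0.5318, -0.3296, 0.2067]
tool_rot: [0.511, 0.49, 0.509, -0.49]
force: [-0.0, -0.5, -4.3]
finger_gap: 0.268
```

send_rows --motion '[{"translation":[0.003,0,0],"roll":0},{"translation":[0.003,0,0],"roll":0},{"translation":[0.003,0,0],"roll":0},{"translation":[0,0,0],"roll":0}]'

```text
clock: 23.7
eef_pos: [0.5308, -0.329, 0.196]
tool_rot: [0.509, 0.49, 0.51, -0.49]
force: [0.0, -0.2, -5.6]
finger_gap: 0.269
```

send_rows --motion '[{"translation":[0.001,0.0005,-0.0015],"roll":0},{"translation":[0.002,0,0],"roll":0},{"translation":[0.002,0,0],"roll":0},{"translation":[0,0,0],"roll":0}]'

```text
clock: 24.1
eef_pos: [0.5313, -0.3276, 0.191]
tool_rot: [0.509, 0.49, 0.51, -0.49]
force: [-0.1, -0.7, -4.0]
finger_gap: 0.268
```

send_rows --motion '[{"translation":[0.004,0,0],"roll":0},{"translation":[0.004,0,0],"roll":0},{"translation":[0.004,0,0],"roll":0},{"translation":[0,0,0],"roll":0}]'

```text
clock: 24.5
eef_pos: [0.531, -0.3275, 0.1785]
tool_rot: [0.509, 0.49, 0.51, -0.49]
force: [-0.7, -0.6, -5.6]
finger_gap: 0.269
```

send_rows --motion '[{"translation":[0.005,0,0],"roll":0},{"translation":[0.004,0,0],"roll":0},{"translation":[0.002,0,0],"roll":0},{"translation":[0,0,0],"roll":0},{"translation":[0,0,0],"roll":0}]'

```text
clock: 25.0
eef_pos: [0.5315, -0.3279, 0.1684]
tool_rot: [0.51, 0.49, 0.51, -0.49]
force: [-0.9, -0.2, -4.8]
finger_gap: 0.273
```

Nose is well inside the socket, free of force. On to the floor.

send_rows --motion '[{"translation":[0.002,0,0],"roll":0},{"translation":[0.002,0,0],"roll":0},{"translation":[0.001,0,0],"roll":0},{"translation":[0,0,0],"roll":0},{"translation":[0,0,0],"roll":0}]'

```text
clock: 25.5
eef_pos: [0.5314, -0.3278, 0.1634]
tool_rot: [0.51, 0.49, 0.51, -0.49]
force: [0.3, 0.7, -4.2]
finger_gap: 0.274
```

send_rows --motion '[{"translation":[0.001,0,0],"roll":0},{"translation":[0,0,0],"roll":0},{"translation":[0,0,0],"roll":0}]'

```text
clock: 25.8
eef_pos: [0.5315, -0.3279, 0.1625]
tool_rot: [0.51, 0.49, 0.51, -0.49]
force: [-0.6, 0.3, -4.8]
finger_gap: 0.27
```

send_rows --motion '[{"translation":[0.0005,0,0],"roll":0},{"translation":[0,0,0],"roll":0},{"translation":[0,0,0],"roll":0}]'

```text
clock: 26.1
eef_pos: [0.5315, -0.3279, 0.1625]
tool_rot: [0.51, 0.49, 0.509, -0.49]
force: [-0.5, 1.2, 0.6]
finger_gap: 0.269
```

send_rows --motion '[{"translation":[0.0005,0,0],"roll":0},{"translation":[0,0,0],"roll":0},{"translation":[0,0,0],"roll":0}]'

```text
clock: 26.4
eef_pos: [0.5315, -0.328, 0.1624]
tool_rot: [0.51, 0.49, 0.509, -0.49]
force: [-1.3, 1.1, 5.1]
finger_gap: 0.268
```

send_rows --motion '[{"translation":[0,0,0],"roll":0},{"translation":[0,0,0],"roll":0},{"translation":[0,0,0],"roll":0},{"translation":[0,0,0],"roll":0},{"translation":[0,0,0],"roll":0},{"translation":[0,0,0],"roll":0},{"translation":[0,0,0],"roll":0},{"translation":[0,0,0],"roll":0}]' --fingers 1

```text
clock: 27.2
eef_pos: [0.5314, -0.3278, 0.1614]
tool_rot: [0.51, 0.49, 0.51, -0.49]
force: [-0.7, 0.6, 0.2]
finger_gap: 1.004
```

send_rows --motion '[{"translation":[-0.01,0,0],"roll":0},{"translation":[-0.02,0,0],"roll":0},{"translation":[-0.03,0,0],"roll":0},{"translation":[-0.03,0,0],"roll":0},{"translation":[-0.04,0,0],"roll":0},{"translation":[-0.04,0,0],"roll":0},{"translation":[-0.02,0,-0.03],"roll":0},{"translation":[0,0,-0.01],"roll":0},{"translation":[0,0,0],"roll":0},{"translation":[0,0,0],"roll":0}]'

```text
clock: 28.2
eef_pos: [0.5293, -0.2879, 0.3503]
tool_rot: [0.509, 0.49, 0.51, -0.491]
force: [0.3, -0.1, -0.4]
finger_gap: 1.001
```

```bash
python3 - <<'E'
from h import *
f=grab_frame("wrist");s=read_state();print(s["eef_pos"],s["clock"],s["force"],s["finger_gap"])
for q,z in(("drift_center",.075),("drift_nose",.01),("punch_center",.065),("socket",.01),("block",0)):print(q,[(round(d["p"],2),onz(f,d["at"],z)[:2].round(4)) for d in mark_of(f,q)[:2]])
a=f["pixels"][:,:,::-1];b=grab_frame("scene")["pixels"][180:300,100:420,::-1]
cv2.imwrite("pics/end.png",np.vstack([cv2.resize(a,(480,360)),cv2.resize(b,(480,180))]))
E
```

```text
[ 0.52909103 -0.28843933  0.35007003] 28.25 [ 0.00386461 -0.30775492  0.0798475 ] 0.9990393878397659
drift_center [(0.92, array([ 0.5332, -0.3281])), (0.75, array([ 0.5405, -0.4185]))]
drift_nose [(0.66, array([ 0.5404, -0.4171])), (0.57, array([ 0.5329, -0.327 ]))]
punch_center [(0.77, array([ 0.5433, -0.2389]))]
socket [(0.67, array([ 0.5446, -0.2403])), (0.64, array([ 0.5298, -0.3288]))]
block [(0.75, array([ 0.5354, -0.2837]))]
```

```bash
python3 -c "
from h import *
print(sign_off(),read_state()['clock'])"
```

```text
the job is handed in; nothing more can be done
the job is handed in; nothing more can be done
```

I pushed the bush out of the wheel with the thick grey drift, stood the drift back in its socket on the block's -y side, and handed the job in. The clock was at about 28 s of the 72 s allowed.

- **Pressing force:** in the readings between 1 mm steps, the drift never pressed with more than about 10 N. The bush moved in stick-slip jumps, so short peaks between readings weren't seen.
- **Bush:** it came free about 24 mm down, and the drift then moved without force. Looking straight through the bore, the wrist camera showed a ring about 37 px wide. A bush lying in the tray should be about 38 px, so I take it to be there; the scene camera could not see into the tray.
- **Drift:** it touched the socket floor at the same height it was picked up from. After release, the network placed its centre at (0.533, -0.328) and its nose at (0.533, -0.327), so it stands upright. The gripper was clear of it, open, with no force on the tool.
- **Punch and blue rod:** the network found both within a few millimetres of their earlier positions. I did not measure the knife, cleaver or whetstone again, but the arm never went near them.

**Failed checks:** the last picture could not be viewed because the 12-picture limit was reached, so the final check rests on network marks and force readings. The automatic circle fits for the bore scattered and found nothing in the scene and top views. I took the bore's position from the rectified picture instead, and the drift went in without touching the rim.

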